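Swing the lens of the specimen viewer over the honeycomb

ROBOT

A 6-joint arm with a two-finger parallel gripper is mounted at the origin on the work surface. World frame = base frame: x ahead of the robot, y to its left, z up, the work surface at z = 0. Lengths are in m, angles in rad, forces in N, time in s.
With the tool pointing down it reaches from about 0.425 to 0.925 m from the base axis. Payload 12.5 kg.
Tool frame: the origin (TCP) lies midway between the tips of the shut fingers; the grasp point (between the pads) lies 19 mm behind it; z points along the fingers, y is the direction in which the jaws open and shut (so a half turn about z gives the same grasp; the last joint's range is limited). The gripper opens to 85 mm and grips with 20 to 120 N. Pads are 22 mm wide; open, the fingers measure 114 mm over their backs; the gripper's body (76 mm by 85 mm) begins 54 mm behind the grasp point. The pads swing forward as they close: fully open they stand 13 mm farther back than shut.
Start: joints at [-0.106, 0.491, 1.559, -0, 1.092, -0.106], TCP at [0.625, 0, 0.231] pointing down, gripper open.
Joint ranges: [-3.1, 3.1], [-0.84, 2.19], [0.05, 2.79], [-1.13, 4.28], [0.06, 2.93], [-2.69, 2.69]. Speed limits (rad/s): [2.22, 2.22, 2.79, 3.14, 3.14, 3.14].

INTERFACE

Orientations are given as a rotation vector (axis times angle).
In Python, from plant import status, cams, bot gives the robot as it stands.
- The arm moves only by the tool arm_command, never from a script. Its argument "targets" is a list of rows, each a list of 3 entries, a list of its own where there are three numbers: the shift along the tool's x, y, z in m, then the turn, a rotation vector about the tool's x, y, z in rad, then the closure, from -1 (fully open) to 1 (shut), so that 0 is half open. A call has 1 to 8 rows; each row is the pose to reach, as a shift and turn from the pose measured when the call began, along the tool's axes at that moment; what a row does not reach only later rows make up. A row lasts 1/8 s, in which the tool goes at most 62.5 mm and 10.7 degrees, less where a joint would pass 70% of its speed; a pose out of reach is approached as far as the arm can. A call with a gripper value outside its range is refused whole. The fingers move at their own pace and stop on an object; "squeeze" is the grip in N (left out, the last holds). Time passes only in rows, so rows that repeat a pose let the fingers close. It gives the time, the measured TCP pose, the force and the opening at its end, in the units of the state.
- status.get_obs(): the state, without advancing time (a new reading comes with each control period).
- cams.camera(name): name is "scene" or "side" or "wrist"; returns a dict with "frame" (420x560x3 uint8, blue, green, red), "fx", "fy", "cx", "cy" (pixels), "T" (4x4, takes a point from camera to world coordinates); the wrist camera has in their place "T_tool_cam" (4x4, takes a point from camera to tool coordinates, whose origin is the TCP and whose axes are the flange's). Camera axes: x right, y down, z forward; pixel columns grow to the right and rows downward; lengths in m; the calibration is good to about 2 mm. A picture is of the moment at which its call begins: read the wrist's pose just before it. There is no depth.
- bot.close_job(): hands the job in, once; it reports no verdict.
The state is a dict: "clock": time; "qpos": joint angles; "dq": joint speeds; "tau": joint torques, N m; "tool_pos": TCP position; "eef_rot": TCP orientation; "ft_force": force on the tool from outside, world axes, zero at the start; "wrist_torque": the same for the moment, N m; "gripper_width": finger opening in m.
Only numpy, scipy, OpenCV 4.12 (cv2) and the standard library are available. Lean on these libraries where they do the work, as an engineer would, in place of code of your own. Each camera call takes 0.05 s, during which the arm holds its last target. There are 200 camera calls.

TASK

On the round specimen viewer, push the upright thumb tab of the lens turret with a fingertip, round to the well that holds the piece of honeycomb, so that the lens stands centred above the honeycomb and stays there; then move clear. Push only on the tab, from one side at a time: do not pinch it and do not touch the lens. Leave all four specimens lying in their wells and the jar, tweezers and dish where they are.

Things in the scene. Friction and masses are not known exactly. Their poses are not given: they have to be found in the camera images.
- turret (a joint): angle of the lens turret, rad. At 0 the lens arm and tab point along the viewer's own -x (front, roughly towards the robot); it grows anticlockwise seen from above; stops at -1.75 and 1.75. A friction hinge without clicks: some 1.5 N on the tab turns it, and it stays where left. The wells lie at -1.5, -0.75, 0.75 and 1.5, none at 0. It starts within -0.35 to 0.35.
- axis (a point): point on the turret's vertical axis, 83 mm above the table. The viewer is fixed to the table; its own -x is its front. It is a white disc 188 mm across, 30 mm high, with four round wells (inside 39 mm across, rim 4 mm high) 64 mm from the axis, and in the middle a post with a black cap 42 mm across, top 94 mm above the table.
- lens_mid (a point): centre of the lens, 64 mm from the axis, 83 mm above the table: a clear disc 5 mm thick in a black ring 66 mm across outside and 7 mm thick (about 54 mm of clear glass). Not to be touched. It turns with the turret and clears all the specimens.
- tab_mid (a point): middle of the thumb tab, the upright black block at the outer end of the lens arm, 117 mm from the axis, 98 mm above the table; x points to the axis. 28 mm along x, 22 mm along y, it stands from 70 to 126 mm above the table, outside the disc, free on both sides: two side plates on a core. Pushing its +y side (towards -y) makes the turret's angle grow, its -y side makes it fall.
- comb_mid (a point): a piece of honeycomb: flat, roughly round-hexagonal, 34 mm across and 16 mm high, seven open six-sided cells facing up; loose, lying in one of the four wells (any of them), 30 mm above the table. The point is on its middle, 8 mm above its underside.
- snail_mid (a point): an empty snail shell, a coiled spiral, 33 mm across, 25 mm high; loose, lying in one of the four wells (any of them), 30 mm above the table. The point is on its middle, 11 mm above its underside.
- pebble_mid (a point): a smooth flat pebble, 33 mm across, 18 mm high; loose, lying in one of the four wells (any of them), 30 mm above the table. The point is on its middle, 8 mm above its underside.
- acorn_mid (a point): an acorn standing cap down, nut tip up, 32 mm across, 32 mm high; loose, lying in one of the four wells (any of them), 30 mm above the table. The point is on its middle, 15 mm above its underside.
- jar_mid (a point): closed glass jar with metal lid, 48 mm across, 65 mm high, loose on the table beyond the viewer; the point is half-way up. Leave alone.
- tweezers_mid (a point): steel tweezers, 140 mm long, 9 mm high, lying loose beside the viewer; the point is near their middle. Leave alone.
- dish_mid (a point): small open white dish, 60 mm across, 22 mm high, loose beside the viewer; the point is half-way up. Leave alone.
Things that resemble listed ones, but are neither listed nor needed, are in the scene too. Leave any blue, orange or red look-alike of the part that bears comb_mid alone.

How it is judged:
At the end, for the whole second after the job is handed in: The lens centre stands within 6 mm (seen from above) of the honeycomb's centre and is at rest; all four specimens still lie in their wells (moved less than 12 mm) and jar, tweezers and dish within 20 mm of where they were (horizontal distance between lens_mid and comb_mid below 0.006 m and velocity of joint turret between -0.05 and 0.05 rad/s and distance of each of comb_mid, snail_mid, pebble_mid, acorn_mid from where it was at the start of the episode below 0.012 m and distance of each of jar_mid, tweezers_mid, dish_mid from where it was at the start of the episode below 0.02 m); the robot touches nothing.
It fails at once if the tab is pinched: the fingers press on both of its side plates at once (contact force between the fingers and turret_c1 above 1 N and contact force between the fingers and turret_c2 above 1 N).
It fails at once if the lens is touched (over 1 N) (contact force between any of the fingers, the arm and turret_c0 above 1 N).
It fails at once if a specimen is lifted or pushed out of its well (moved 12 mm) (distance of any of comb_mid, snail_mid, pebble_mid, acorn_mid from where it was at the start of the episode above 0.012 m).
It fails at once if jar, tweezers or dish is moved more than 20 mm (distance of any of jar_mid, tweezers_mid, dish_mid from where it was at the start of the episode above 0.02 m).
It also fails if it takes over 45 s, if anything falls off the work surface, if the arm or the gripper's body presses on something with over 40 N, if the wrist force passes 120 N, or if a joint passes its speed limit or range.

## Working session

There is one attempt and no reset: what is moved stays moved. The work goes in short steps, Python scripts to look and compute and a tool call to move; the robot and the scene stay as the last step left them, time stands still between calls to the robot, and variables do not carry over. Pictures are saved under pics/ and viewed, about 8 in all and at most 12, crops included, and the job is handed in when it is done.

Besides the shell and the picture viewer there is one more tool, called by a JSON object that holds its "fn" and its "kwargs", one argument or row to a line. arm_command: Moves the arm, as the interface text tells. Its arguments: {"type":"object","properties":{"targets":{"type":"array"},"squeeze":{"type":"number"}},"required":["targets"]}

```bash
mkdir -p pics
python3 - <<'E'
from plant import status,cams
import cv2,numpy as np
o=status.get_obs();print({k:np.round(v,3).tolist() for k,v in o.items()})
for n in("scene","side","wrist"):
    c=cams.camera(n);cv2.imwrite(f"pics/{n}0.png",c["frame"])
    print(n,c["fx"],c["fy"],c["cx"],c["cy"]);print(np.round(c.get("T",c.get("T_tool_cam")),4).tolist())
E
```

```text
{'clock': 0.0, 'qpos': [-0.106, 0.492, 1.559, 0.0, 1.092, -0.106], 'dq': [-0.001, 0.001, 0.0, 0.002, 0.001, -0.0], 'tau': [-0.0, -61.845, -26.16, -0.0, 0.004, -0.0], 'tool_pos': [0.625, 0.0, 0.231], 'eef_rot': [-2.221, -2.221, 0.001], 'ft_force': [0.277, 0.016, -0.161], 'wrist_torque': [-0.024, -0.016, 0.068], 'gripper_width': 0.086}
scene 407.59285847554713 407.59285847554713 273.2530920243539 207.3227002729451
[[-0.5558, 0.4677, -0.6872, 1.1027], [0.8311, 0.2928, -0.4729, 0.4249], [-0.02, -0.834, -0.5515, 0.5181], [0.0, 0.0, 0.0, 1.0]]
side 422.7877735323402 422.7877735323402 281.842903613155 210.79540464687693
[[0.943, -0.2038, 0.2631, 0.3674], [-0.3328, -0.5826, 0.7415, -0.5588], [0.0022, -0.7868, -0.6173, 0.6061], [0.0, 0.0, 0.0, 1.0]]
wrist 292.3501412560794 292.3501412560794 281.70669488095433 220.17483202256057
[[-0.0005, -0.9634, -0.2681, 0.0675], [1.0, -0.001, 0.0018, 0.0011], [-0.002, -0.2681, 0.9634, -0.1422], [0.0, 0.0, 0.0, 1.0]]
```

View pics/scene0.png

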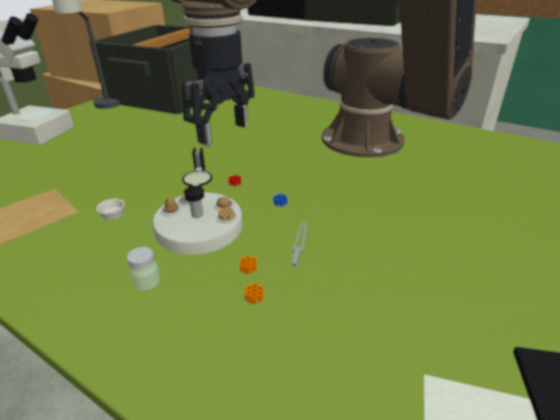

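View pics/side0.png

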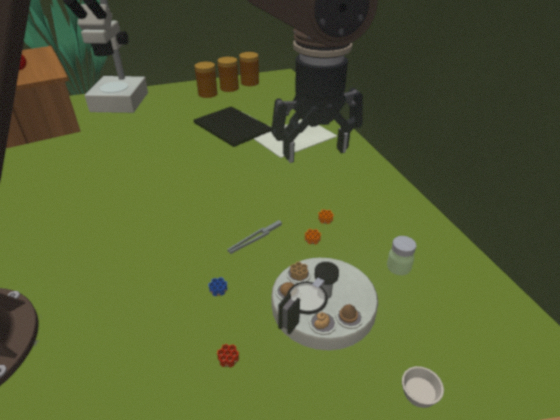

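The scene view shows the viewer at about (198,220), jar (144,268), dish (111,210) and tweezers (300,244). The side view shows the viewer at (325,300), tab (289,310), and specimens at (299,271), (288,289), (322,321) and (349,314). The loose orange, blue and red look-alikes lie on the table. I'll enlarge next.

Run:
```python
import cv2,numpy as np
a=cv2.imread("pics/side0.png")[250:350,260:390];b=cv2.imread("pics/scene0.png")[140:260,140:260]
cv2.imwrite("pics/c1.png",cv2.resize(a,None,fx=6,fy=6,interpolation=2))
cv2.imwrite("pics/c2.png",cv2.resize(b,None,fx=5,fy=5,interpolation=2))
```

```text
(no output)
```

View pics/c1.png

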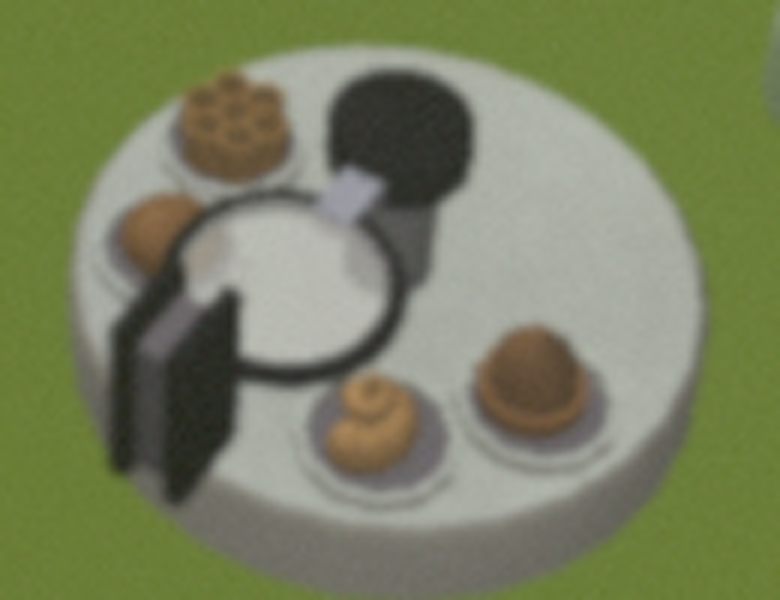

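View pics/c2.png

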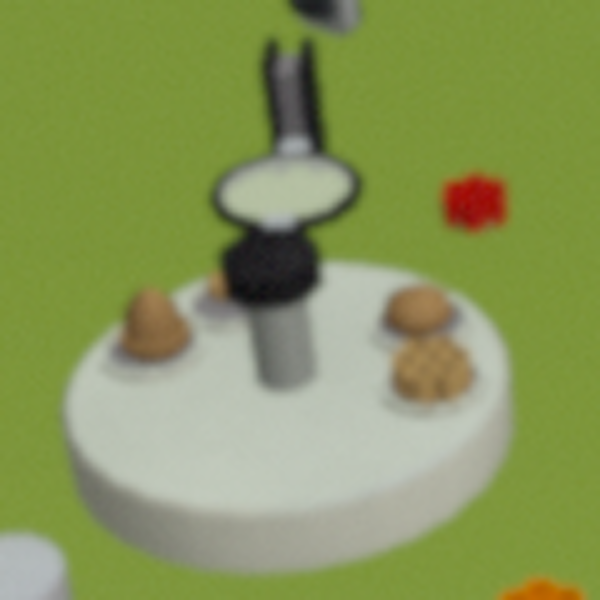

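View pics/wrist0.png

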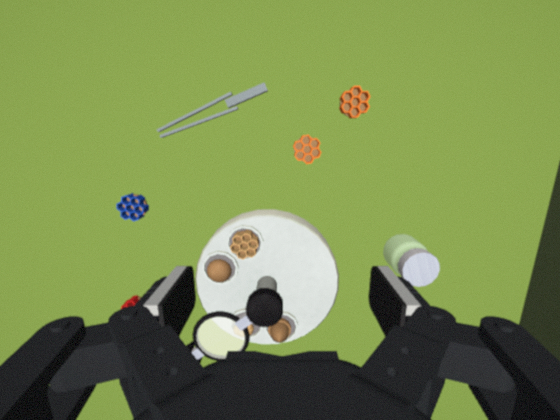

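The crops show the real brown honeycomb with seven cells. It sits in an end well at side crop (235,128), scene crop (432,368) and wrist (245,243). The blue, red and two orange combs are loose on the table, so they are decoys. The lens is at side crop (286,287) and the tab beside it is at (175,390). Now the geometry fit.

```bash
cat > geo.py <<'E'
import numpy as np
from plant import status,cams
from scipy.spatial.transform import Rotation as R
def ray(c,uv,z,T=None):
    T=c["T"] if T is None else T
    d=T[:3,:3]@np.array([(uv[0]-c["cx"])/c["fx"],(uv[1]-c["cy"])/c["fy"],1]);o=T[:3,3]
    return (o+d*(z-o[2])/d[2])[:2]
def wristT(c,o):
    B=np.eye(4);B[:3,:3]=R.from_rotvec(o["eef_rot"]).as_matrix();B[:3,3]=o["tool_pos"];return B@c["T_tool_cam"]
E
cat > fit.py <<'E'
from geo import *
from scipy.optimize import least_squares
o=status.get_obs();S,C,W=[cams.camera(n) for n in("side","scene","wrist")];TW=wristT(W,o)
s=lambda u,v:(260+(u+.5)/6-.5,250+(v+.5)/6-.5); c=lambda u,v:(140+(u+.5)/5-.5,140+(v+.5)/5-.5)
P={}
def add(n,z,si=None,sc=None,w=None):
    P[n]=[ray(K,f(*p) if f else p,z,T) for K,f,p,T in((S,s,si,None),(C,c,sc,None),(W,None,w,TW)) if p]
    print(n,*np.round(P[n],4))
add("cap",.094,(402,117),(271,253),(265,307))
add("comb",.040,(235,130),(432,368),(245,244))
add("pebble",.038,(165,238),(420,312),(219,270))
add("snail",.041,(375,432))
add("acorn",.045,(532,385),(155,330),(280,329))
add("lens",.0865,(286,287),(287,189),(221,336))
add("disc",.03,(388,285),(288,386),(267,276))
W4=dict(comb=-1.5,pebble=-.75,snail=.75,acorn=1.5)
def res(p,sg):
    r=[]
    for n,v in P.items():
        if n=="lens":continue
        a=p[2]+sg*W4.get(n,0); q=p[:2]-(.064*np.array([np.cos(a),np.sin(a)]) if n in W4 else 0)
        r+=list((np.mean(v,0)-q))
    return np.array(r)
for sg in(1,-1):
    f=least_squares(res,[.6,.1,0],args=(sg,));print(sg,f.x,f.cost,np.round(f.fun*1e3,1))
    ax=f.x
    if sg==1 or f.cost<best[1]: best=(f.x,f.cost,sg)
x,_,sg=best; l=np.mean(P["lens"],0)-x[:2]; print("turret",(np.arctan2(-l[1],-l[0])-x[2]+np.pi)%(2*np.pi)-np.pi,np.hypot(*l))
E
python3 fit.py
```

```text
cap [ 0.6037 -0.117 ] [ 0.6075 -0.1106] [ 0.6082 -0.1074]
comb [ 0.5781 -0.0585] [ 0.5779 -0.0564] [ 0.5819 -0.055 ]
pebble [ 0.5438 -0.0904] [ 0.5446 -0.0907] [ 0.548  -0.0902]
snail [ 0.5729 -0.1764]
acorn [ 0.6183 -0.179 ] [ 0.6241 -0.1706] [ 0.6241 -0.1705]
lens [ 0.553  -0.1568] [ 0.5549 -0.1516] [ 0.5568 -0.1496]
disc [ 0.6016 -0.1223] [ 0.6099 -0.1097] [ 0.6074 -0.1024]
1 [ 0.60482094 -0.11403184  0.35536744] 3.049346358762836e-05 [ 1.6  2.4  1.  -0.9 -0.3 -1.  -3.2 -5.1 -0.6  2.1  1.5  2.6]
-1 [ 0.57246327 -0.12519011 -2.83281605] 0.005853715190502336 [ 34.   13.5  21.9   6.3 -58.4 -21.  -57.4 -23.8  26.   11.3  33.8  13.7]
turret 0.3031348385503665 0.06313056585144966
```

Axis is about (0.605,-0.113), viewer yaw about 0.355, turret about +0.30, and the comb is at -1.5. I need to turn the turret clockwise, pushing the tab's -y side. With the tip at z≈0.10, it passes above the lens ring (top at 86.5 mm).

```bash
cat > plan.py <<'E'
from geo import *
AX=np.array([.605,-.113]);YAW=.355
def rel(th,d,z,r=.121,turn=True):
    """row (tool shift, turn) putting the finger at distance d behind the tab if the tab were at th"""
    o=status.get_obs();B=R.from_rotvec(o["eef_rot"])
    f=YAW+th;u=-np.array([np.cos(f),np.sin(f)]);t=np.array([-np.sin(f),np.cos(f)])
    p=np.r_[AX+r*u-d*t,z]
    X=np.r_[t,0];Z=np.array([0,0,-1.]);G=R.from_matrix(np.c_[X,np.cross(Z,X),Z])
    return np.round(B.inv().apply(p-o["tool_pos"]),3).tolist(),np.round((B.inv()*G).as_rotvec(),2).tolist(),np.round(p,3)
E
python3 - <<'E'
from plan import *
print(rel(.30,.05,.231));print(rel(.30,.05,.100))
E
```

```text
([-0.226, -0.085, 0.0], [-0.0, -0.0, -0.65], array([ 0.539, -0.226,  0.231]))
([-0.226, -0.085, 0.131], [-0.0, -0.0, -0.65], array([ 0.539, -0.226,  0.1  ]))
```

{"fn": "arm_command", "kwargs": {
  "targets": [
    [[-0.05, -0.02, 0], [0, 0, -0.15], 1],
    [[-0.1, -0.04, 0], [0, 0, -0.3], 1],
    [[-0.15, -0.06, 0], [0, 0, -0.45], 1],
    [[-0.2, -0.075, 0], [0, 0, -0.6], 1],
    [[-0.226, -0.085, 0], [0, 0, -0.65], 1],
    [[-0.226, -0.085, 0], [0, 0, -0.65], 1],
    [[-0.226, -0.085, 0.02], [0, 0, -0.65], 1],
    [[-0.226, -0.085, 0.02], [0, 0, -0.65], 1]
  ],
  "squeeze": 20
}}

```text
clock: 1.3
tool_pos: [0.5398, -0.2248, 0.2102]
eef_rot: [-1.395, -2.812, -0.0]
ft_force: [-0.2, -0.0, 0.5]
gripper_width: 0.0004
```

Run:
```python
from plan import *
import cv2
o=status.get_obs();print(o["clock"],o["tool_pos"],o["ft_force"],o["gripper_width"]);print(rel(.30,.05,.100))
a=cams.camera("side")["frame"][210:370,220:400];cv2.imwrite("pics/s1.png",cv2.resize(a,None,fx=4,fy=4,interpolation=2))
```

```text
1.3 [ 0.53976506 -0.22483111  0.21015728] [-0.18058973 -0.00065717  0.49942825] 0.0003874257196724766
([-0.001, -0.001, 0.11], [-0.0, -0.0, -0.0], array([ 0.539, -0.226,  0.1  ]))
```

View pics/s1.png

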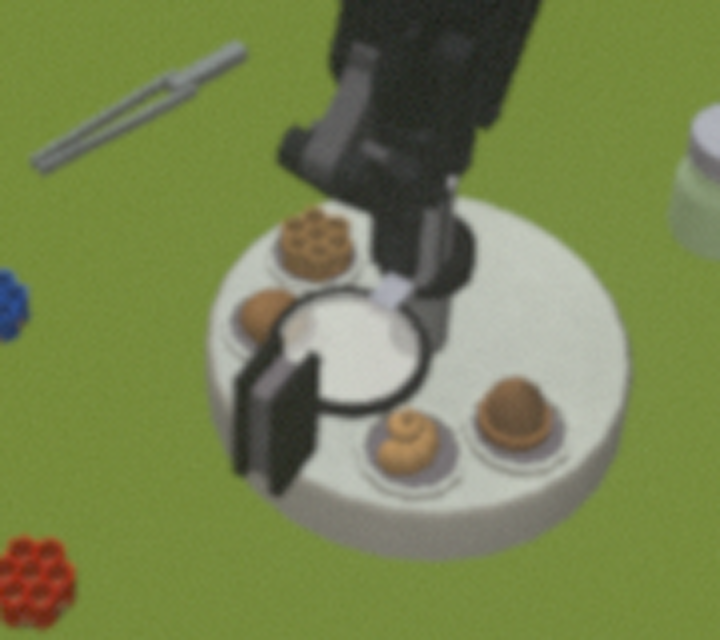

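The gripper is shut above the start position, with the tips at crop (440,285) and nothing touched. I'll descend beside the tab and check again.

{"fn": "arm_command", "kwargs": {
  "targets": [
    [[0, 0, 0.04], [0, 0, 0], 1],
    [[0, 0, 0.08], [0, 0, 0], 1],
    [[0, 0, 0.11], [0, 0, 0], 1],
    [[0, 0, 0.11], [0, 0, 0], 1]
  ]
}}

```text
clock: 1.85
tool_pos: [0.5398, -0.2242, 0.1]
eef_rot: [-1.393, -2.811, -0.0]
ft_force: [-0.9, -0.4, -0.2]
gripper_width: -0.0004
```

Run:
```python
from plan import *
import cv2
o=status.get_obs();print(o["clock"],o["tool_pos"],o["ft_force"])
for th,d in((.3,.022),(.1,.022),(-.1,.022),(-.3,.022),(-.5,.022),(-.7,.022)):print(th,rel(th,d,.100)[:2])
a=cams.camera("side")["frame"][210:370,220:400];cv2.imwrite("pics/s2.png",cv2.resize(a,None,fx=4,fy=4,interpolation=2))
```

```text
1.85 [ 0.53977266 -0.22420289  0.1000076 ] [-0.89530808 -0.41283025 -0.2128804 ]
0.3 ([0.026, -0.002, 0.0], [-0.0, -0.0, -0.0])
0.1 ([0.051, -0.004, 0.0], [-0.0, -0.0, 0.2])
-0.1 ([0.075, -0.001, 0.0], [-0.0, -0.0, 0.4])
-0.3 ([0.099, 0.007, 0.0], [-0.0, -0.0, 0.6])
-0.5 ([0.12, 0.019, 0.0], [-0.0, -0.0, 0.8])
-0.7 ([0.139, 0.035, 0.0], [-0.0, -0.0, 1.0])
```

View pics/s2.png

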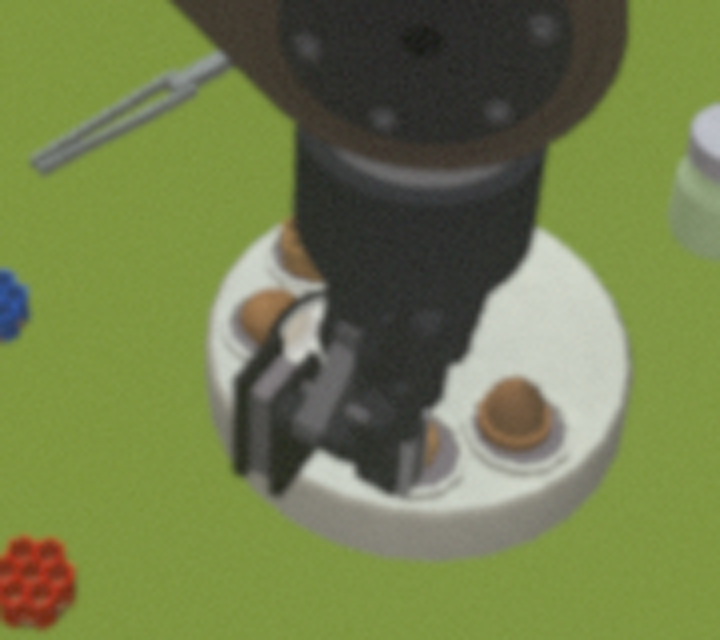

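The fingertip is at crop (400,475), on the free -y side of the tab. Pushing now.

{"fn": "arm_command", "kwargs": {
  "targets": [
    [[0.014, -0.001, 0], [0, 0, 0], 1],
    [[0.026, -0.002, 0], [0, 0, 0], 1],
    [[0.039, -0.003, 0], [0, 0, 0.1], 1],
    [[0.051, -0.004, 0], [0, 0, 0.2], 1],
    [[0.063, -0.003, 0], [0, 0, 0.3], 1],
    [[0.075, -0.001, 0], [0, 0, 0.4], 1],
    [[0.087, 0.003, 0], [0, 0, 0.5], 1],
    [[0.099, 0.007, 0], [0, 0, 0.6], 1]
  ]
}}

```text
clock: 2.9
tool_pos: [0.4858, -0.141, 0.1026]
eef_rot: [2.168, 2.273, 0.0]
ft_force: [0.4, -2.0, -0.7]
gripper_width: -0.0
```

Run:
```python
from plan import *
import cv2
o=status.get_obs();print(o["clock"],o["tool_pos"],o["ft_force"])
for th in(-.4,-.5,-.6,-.7,-.8,-.9,-1,-1.1):print(th,rel(th,.022,.100)[:2])
a=cams.camera("side")["frame"][210:370,220:400];cv2.imwrite("pics/s3.png",cv2.resize(a,None,fx=4,fy=4,interpolation=2))
```

```text
2.9 [ 0.48578803 -0.14103663  0.10262983] [ 0.38043833 -1.9593252  -0.69946455]
-0.4 ([0.012, -0.002, 0.003], [0.0, 0.0, 0.09])
-0.5 ([0.024, -0.003, 0.003], [0.0, -0.0, 0.19])
-0.6 ([0.036, -0.002, 0.003], [0.0, -0.0, 0.29])
-0.7 ([0.048, 0.0, 0.003], [0.0, -0.0, 0.39])
-0.8 ([0.06, 0.003, 0.003], [0.0, -0.0, 0.49])
-0.9 ([0.072, 0.008, 0.003], [0.0, -0.0, 0.59])
-1 ([0.083, 0.013, 0.003], [0.0, -0.0, 0.69])
-1.1 ([0.093, 0.02, 0.003], [0.0, -0.0, 0.79])
```

View pics/s3.png

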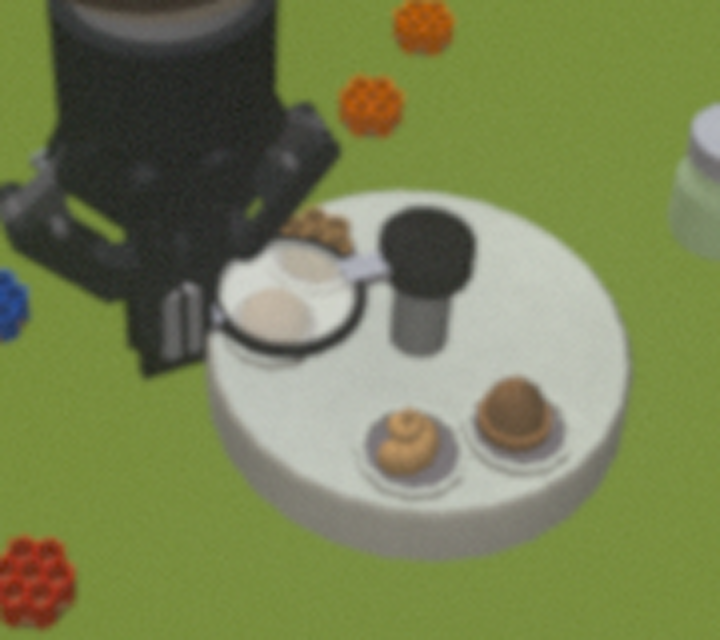

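The push works: the lens is now at crop (290,297), the finger is behind the tab and everything else is in place. Continuing.

{"fn": "arm_command", "kwargs": {
  "targets": [
    [[0.012, -0.002, 0.002], [0, 0, 0.1], 1],
    [[0.024, -0.003, 0.002], [0, 0, 0.2], 1],
    [[0.036, -0.002, 0.002], [0, 0, 0.3], 1],
    [[0.048, 0, 0.002], [0, 0, 0.4], 1],
    [[0.06, 0.003, 0.002], [0, 0, 0.5], 1],
    [[0.072, 0.008, 0.002], [0, 0, 0.6], 1],
    [[0.083, 0.013, 0.002], [0, 0, 0.7], 1],
    [[0.083, 0.013, 0.002], [0, 0, 0.7], 1]
  ]
}}

```text
clock: 3.95
tool_pos: [0.4945, -0.0559, 0.1012]
eef_rot: [-2.817, -1.39, -0.001]
ft_force: [-0.1, 0.3, -0.2]
gripper_width: -0.0001
```

Run:
```python
from plan import *
import cv2
o=status.get_obs();print(o["clock"],o["tool_pos"],o["ft_force"])
S=cams.camera("side");p=ray(S,(220+290.5/4-.5,210+297.5/4-.5),.0865)-AX;print("prev th",np.arctan2(-p[1],-p[0])-YAW,np.hypot(*p))
for th in(-1.05,-1.1,-1.15,-1.2,-1.25,-1.3,-1.35,-1.4):print(th,rel(th,.022,.100)[:2])
for n,q in(("side",(210,370,220,400)),("scene",(130,270,130,270))):
    cv2.imwrite(f"pics/{n}4.png",cv2.resize(cams.camera(n)["frame"][q[0]:q[1],q[2]:q[3]],None,fx=4,fy=4,interpolation=2))
cv2.imwrite("pics/both4.png",np.hstack([cv2.imread("pics/side4.png")[:560,:],cv2.imread("pics/scene4.png")])[:, :][:, 480-480:1280])
```

```text
3.95 [ 0.49448949 -0.05585244  0.10118141] [-0.10552445  0.33057507 -0.24330606]
prev th -0.21146484383561281 0.0652773801671407
-1.05 ([0.005, 0.001, 0.001], [-0.0, -0.0, 0.04])
-1.1 ([0.011, -0.0, 0.001], [-0.0, -0.0, 0.09])
-1.15 ([0.017, -0.001, 0.001], [-0.0, -0.0, 0.14])
-1.2 ([0.024, -0.001, 0.001], [-0.0, -0.0, 0.19])
-1.25 ([0.03, -0.0, 0.001], [-0.0, -0.0, 0.24])
-1.3 ([0.036, 0.0, 0.001], [-0.0, -0.0, 0.29])
-1.35 ([0.042, 0.001, 0.001], [-0.0, -0.0, 0.34])
-1.4 ([0.048, 0.002, 0.001], [-0.0, -0.0, 0.39])
```

View pics/side4.png

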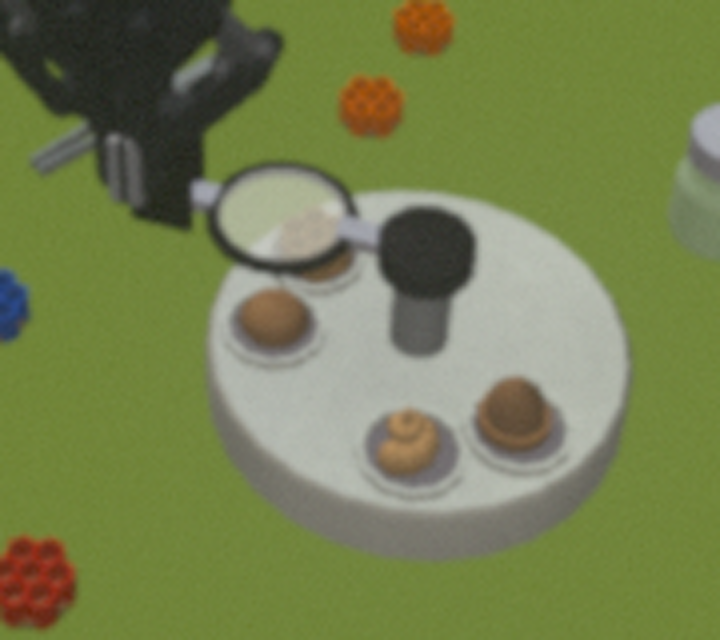

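The lens is at crop (283,216), nearing the comb, and the specimens are undisturbed. Computing the turret angle.

Run:
```python
from plan import *
S=cams.camera("side");p=ray(S,(220+283.5/4-.5,210+216.5/4-.5),.0865);q=p-AX;print("lens",p,"th",np.arctan2(-q[1],-q[0])-YAW,np.hypot(*q))
# side crop pixel where lens should be
for c in((.5781,-.0585),(.5785,-.0566)):
    x=np.linalg.inv(S["T"])@np.r_[c,.0865,1];print(4*(x[0]/x[2]*S["fx"]+S["cx"]-220),4*(x[1]/x[2]*S["fy"]+S["cy"]-210))
```

```text
lens [ 0.55375962 -0.07809248] th -0.9530309900366734 0.06200089914645341
317.73809525735714 171.5094958435741
317.01932145678825 168.4841580265619
```

{"fn": "arm_command", "kwargs": {
  "targets": [
    [[0.005, 0, 0.001], [0, 0, 0.04], 1],
    [[0.011, 0, 0.001], [0, 0, 0.09], 1],
    [[0.017, -0.001, 0.001], [0, 0, 0.14], 1],
    [[0.024, -0.001, 0.001], [0, 0, 0.19], 1],
    [[0.03, 0, 0.001], [0, 0, 0.24], 1],
    [[0.036, 0, 0.001], [0, 0, 0.29], 1],
    [[0.042, 0.001, 0.001], [0, 0, 0.34], 1],
    [[0.048, 0.002, 0.001], [0, 0, 0.39], 1]
  ]
}}

```text
clock: 5.15
tool_pos: [0.5249, -0.0201, 0.0998]
eef_rot: [-3.033, -0.815, 0.002]
ft_force: [-0.1, -0.8, 0.5]
gripper_width: -0.0002
```

Run:
```python
from plan import *
import cv2
o=status.get_obs();print(o["clock"],o["tool_pos"],o["ft_force"])
for th in(-1.4,-1.43,-1.46,-1.5,-1.54):print(th,rel(th,.022,.100)[:2])
a=cams.camera("side")["frame"][220:320,240:370];b=cams.camera("scene")["frame"][130:260,130:260]
cv2.imwrite("pics/c5.png",np.hstack([cv2.resize(a,None,fx=4,fy=4,interpolation=2),cv2.resize(b,None,fx=2,fy=2,interpolation=2)[:]if 0 else cv2.resize(b[30:130,50:115],None,fx=4,fy=4,interpolation=2)]))
```

```text
5.15 [ 0.52486433 -0.02011945  0.09978357] [-0.05171462 -0.77495149  0.53096335]
-1.4 ([0.001, -0.0, -0.0], [-0.0, 0.0, -0.0])
-1.43 ([0.004, -0.001, -0.0], [-0.0, 0.0, 0.03])
-1.46 ([0.008, -0.002, -0.0], [-0.0, 0.0, 0.06])
-1.5 ([0.013, -0.002, -0.0], [-0.0, 0.0, 0.1])
-1.54 ([0.018, -0.002, -0.0], [-0.0, 0.0, 0.14])
```

View pics/c5.png

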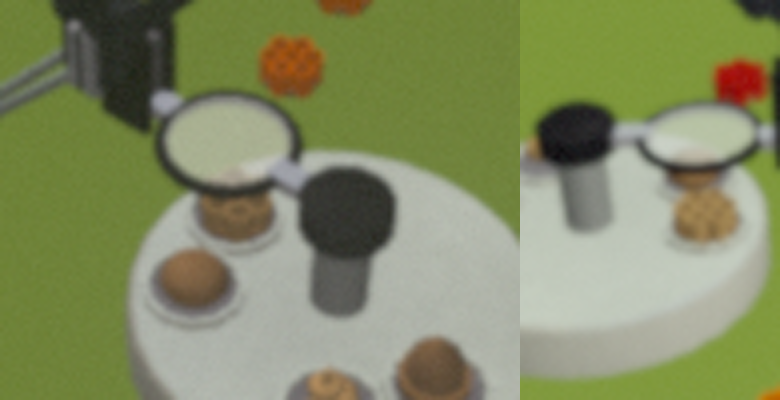

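The lens ring is centred at side crop (229,142) and scene crop (180,135). The finger is still on one side of the tab. Converting.

Run:
```python
from plan import *
for n,px,c in(("side",(240+229.5/4-.5,220+142.5/4-.5),(.5781,-.0585)),("scene",(180+180.5/4-.5,160+135.5/4-.5),(.5779,-.0564))):
    p=ray(cams.camera(n),px,.0865);q=p-AX;print(n,p,"th",np.arctan2(-q[1],-q[0])-YAW,np.hypot(*q),"to comb",np.array(c)-p)
```

```text
side [ 0.57179205 -0.06230385] th -1.3458869437967507 0.060604185253874246 to comb [0.00630795 0.00380385]
scene [ 0.57465387 -0.05766198] th -1.4241995099013747 0.06311247043007993 to comb [0.00324613 0.00126198]
```

{"fn": "arm_command", "kwargs": {
  "targets": [
    [[0.004, -0.001, 0], [0, 0, 0.03], 1],
    [[0.008, -0.002, 0], [0, 0, 0.06], 1],
    [[0.013, -0.002, 0], [0, 0, 0.1], 1],
    [[0.013, -0.002, 0], [0, 0, 0.1], 1]
  ]
}}

```text
clock: 5.85
tool_pos: [0.5355, -0.0116, 0.0998]
eef_rot: [-3.069, -0.666, 0.0]
ft_force: [-0.1, -0.4, -0.2]
gripper_width: 0.0001
```

Run:
```python
from plan import *
o=status.get_obs();print(o["clock"],o["tool_pos"],o["ft_force"]);print(rel(-1.5,.022,.1))
```

```text
5.85 [ 0.53549427 -0.01157605  0.09977876] [-0.14806787 -0.36077928 -0.22147498]
([-0.001, 0.0, -0.0], [-0.0, -0.0, 0.0], array([ 0.535, -0.012,  0.1  ]))
```

Back off from the tab, rise, and look from above with the wrist camera.

{"fn": "arm_command", "kwargs": {
  "targets": [
    [[-0.015, 0, 0], [0, 0, 0], 1],
    [[-0.035, 0, 0], [0, 0, 0], 1],
    [[-0.04, 0, -0.04], [0, 0, 0], 1],
    [[-0.04, 0, -0.09], [0, 0, 0], 1],
    [[-0.04, 0, -0.14], [0, 0, 0], 1],
    [[-0.04, 0.03, -0.16], [0, 0, 0], 1],
    [[-0.04, 0.055, -0.16], [0, 0, 0], 1],
    [[-0.04, 0.055, -0.16], [0, 0, 0], 1]
  ]
}}

```text
clock: 6.85
tool_pos: [0.5214, -0.0796, 0.2596]
eef_rot: [-3.07, -0.664, 0.0]
ft_force: [-0.6, -0.2, 0.2]
gripper_width: -0.0001
```

Run:
```python
from plan import *
import cv2
o=status.get_obs();print(o["clock"],o["tool_pos"],o["ft_force"],abs(o["dq"]).max())
W=cams.camera("wrist");T=wristT(W,o)
x=np.linalg.inv(T)@np.array([.579,-.057,.0865,1]);u,v=x[0]/x[2]*W["fx"]+W["cx"],x[1]/x[2]*W["fy"]+W["cy"];print(u,v)
u0,v0=int(u)-50,int(v)-50;a=W["frame"][v0:v0+100,u0:u0+100];s=cams.camera("side")["frame"][220:320,240:340]
print(u0,v0);cv2.imwrite("pics/c6.png",np.hstack([cv2.resize(i,(400,400),interpolation=2) for i in(a,s)]))
np.save("w6.npy",T)
```

```text
6.85 [ 0.52139871 -0.07955963  0.25955614] [-0.61662708 -0.23999824  0.16172134] 0.02883517505159593
283.88855650237093 146.24865923232096
233 96
```

View pics/c6.png

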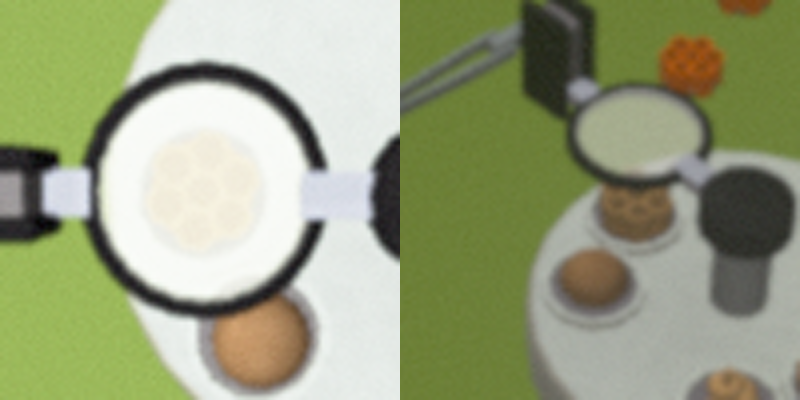

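Seen nearly from above, the lens ring is centred at crop (206,190) and the comb at (203,190) inside it. The tab is free. Converting to metric.

Run:
```python
from plan import *
W=cams.camera("wrist");T=np.load("w6.npy");f=lambda u,v:(233+(u+.5)/4-.5,96+(v+.5)/4-.5)
l=ray(W,f(206,190),.0865);c=ray(W,f(203,190),.043);print(l,c,(l-c)*1e3,T[:3,3])
p=ray(cams.camera("side"),(240+239.5/4-.5,220+135.5/4-.5),.0865);q=p-AX;print("side",p,np.arctan2(-q[1],-q[0])-YAW)
for n,x in(("wrist",l),("wristcomb",c)):
    q=x-AX;print(n,np.arctan2(-q[1],-q[0])-YAW)
```

```text
Traceback (most recent call last):
  File "geo.py", line 5, in ray
    T=c["T"] if T is None else T
      ~^^^^^
KeyError: 'T'
```

Run:
```python
from plan import *
W=cams.camera("wrist");T=np.load("w6.npy");f=lambda u,v:(233+(u+.5)/4-.5,96+(v+.5)/4-.5)
l=ray(W,f(206,190),.0865,T);c=ray(W,f(203,190),.043,T);print(l,c,(l-c)*1e3,T[:3,3])
p=ray(cams.camera("side"),(240+239.5/4-.5,220+135.5/4-.5),.0865);q=p-AX;print("side",p,np.arctan2(-q[1],-q[0])-YAW)
for n,x in(("wrist",l),("wristcomb",c)):
    q=x-AX;print(n,np.arctan2(-q[1],-q[0])-YAW)
```

```text
[ 0.58197632 -0.05591543] [ 0.58130086 -0.05565812] [ 0.67546169 -0.25731663] [ 0.58420984 -0.05190506  0.40174474]
side [ 0.57754162 -0.05964215] -1.4505307082076035
wrist -1.5424261831239698
wristcomb -1.5338811563657755
```

The lens and comb agree to 0.7 mm from the wrist camera and 1.3 mm from the side camera. The arm is clear, so I'm handing in.

```bash
python3 -c "
from plant import bot
print(bot.close_job())"
```

```text
the job is handed in; nothing more can be done
None
```

The lens now stands over the honeycomb, and I have handed the job in; hand-in gives no verdict. With the gripper shut, I pushed the -y side of the tab, turning the turret from about +0.30 to about -1.5 rad, then backed off and rose clear.

**Lens position:** lens centre to comb centre measured 0.7 mm from the near-vertical wrist view and 1.3 mm from the side view, against the 6 mm limit. The two cameras put the absolute turret angle at -1.54 and -1.45 rad. That gap looks like calibration bias, since each camera on its own shows lens and comb lined up.

**Everything else:** in the last crop the comb and pebble lie in their wells. Earlier pictures during the push showed the snail shell and acorn undisturbed too. I did not check the jar, dish and tweezers again at the end, but the fingers stayed about 100 mm or more above the table, above all three. The measured forces after each move were at most about 2 N.

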